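# Prise open the colour chest with the palette knife

## Task

The palette knife has slid under the riser shelf with only its blade sticking out: get it out, take it by the handle, and prise up the tight lid of the wooden colour chest with the blade, at the thumb nick in its front - not with your fingers. Then swing the lid right back until it stands fully open by itself, and lay the knife flat on the bench, leaving the other things on the bench where they stand.

Things in the scene. Friction and masses are not known exactly. Their poses are not given: they have to be found in the camera images.
- knife: palette knife, 227 mm long, about 80 g, loose. Dark wooden handle 110 long x 20 wide x 16 thick, flat faces, then a thin steel neck (x = 54 to 68 mm) and the blade. Origin in the middle of the handle, 8 mm above the bench when it lies there; x along the knife to the blade tip, z out of the flat face (up at the start). At the start the whole handle is hidden under the riser shelf
- blade: the knife's straight stiff steel blade, fixed to the knife: 105 long x 22 wide (last 15 mm: 14) x 2.4 mm thick; origin at its root on the knife's axis, x to the tip. With the knife lying on the bench it floats level, its middle 8 mm above the bench, and can be gripped across its edges. At the start only its last 55 to 75 mm stick out of the shelf's open front
- knife_tip (a point): end of the blade, on the blade's mid-plane; 172 mm from the knife's origin along its x
- shelf: low plywood riser shelf on the left of the bench, fixed: 420 mm wide (its y), 200 deep (its x), origin under its centre on the bench, open front at its x = -100 mm, which looks roughly to the robot's right. Board underside 62 and top 78 mm above the bench, side cheeks 16 thick and a closed back; jars and saucers up to 85 mm tall stand on the rear half of the board
- chest: shallow wooden colour chest, does not slide: 150 deep (x) x 220 wide (y), walls 8 thick, 48 mm high, plus a flat 10 mm lid that ends flush with all four sides. Origin under its centre on the bench; front (with the thumb nick) towards its -x, hinge along its far side. Its jars inside reach 36 mm above the bench. The bench between chest and shelf is free, 450 to 650 mm ahead of the robot
- nick (a point): centre of the thumb nick on the chest's front face, 43.5 mm above the bench: a slot 70 mm wide and 9 mm high cut through the 8 mm front wall right below the lid (39 to 48 mm above the bench), under the brass strip on the front edge of the lid's top; behind it the chest is free up to the lid's underside for the whole depth of the chest
- hinge (a point): middle of the lid's hinge line, at the lid's underside, 48 mm above the bench and 150 mm behind the front face; the line runs along the chest's y
- lid (a joint): lid angle in rad: 0 closed, grows as the front edge swings up and back, 1.83 at the stop (about 105 degrees). The hinge is stiff, the lid stays at any angle where it is left; lifting it takes about 2 N at its front edge. Lid 165 g
- lid_edge (a point): middle of the lid's front edge, at its underside, 150 mm from the hinge line
- brush_mug: bystander: white mug 76 mm across, 90 tall, full of brushes (200 tall in all), origin under its centre
- tile: bystander: painted white tile 100 x 100 x 8 mm lying flat, origin under its centre
- jar_a: bystander: small colour jar with white cap, 40 mm across, 47 tall, between the shelf and the robot or beside the chest, origin under its centre
- jar_b: bystander: another such jar, at the other of these two places, origin under its centre
- water_pot: bystander: white ceramic water pot 72 mm across, 75 tall, origin under its centre
- saucer: bystander: unglazed saucer 110 mm across, 18 tall, origin under its centre
- vase: bystander: unglazed vase 92 mm across, 125 tall, origin under its centre
- tile_rest: bystander: plaster block 52 x 100 mm on a plywood bat 70 x 120 mm, 26 tall in all, origin under its centre

How it is judged:
On the way, in this order (a step that is already met when the one before it is completed fails the run):
1. the lid is prised up with the knife: it stands at least 0.2 rad open with the knife against it and no finger on the chest or lid (value of joint lid above 0.2 rad and contact force between knife and chest above 0.2 N and contact force between the fingers and chest below 0.3 N), for 0.06 s.
2. the lid stands fully open, at least 1.7 rad (value of joint lid above 1.7 rad), for 0.1 s.
At the end, for the whole second after the job is handed in: The lid stands at least 1.7 rad open and at rest; the knife lies flat on the bench (within 0.12 rad, its handle's middle less than 14 mm above the bench), at rest and released; the bystanders are within 30 mm of where they stood (value of joint lid above 1.7 rad and velocity of joint lid between -0.05 and 0.05 rad/s and height (world z) of knife below 0.014 m and (angle between knife's own z axis and vertical below 0.12 rad or angle between knife's own z axis and vertical above 3.02 rad) and linear speed of knife below 0.02 m/s); the robot touches nothing.
It fails at once if the fingers push at the chest or lid while the lid is still less than 0.15 rad open (the knife must do the prising) (contact force between the fingers and chest above 1.5 N and value of joint lid below 0.15 rad).
It fails at once if the knife works on the chest while it is held by its blade (contact force between blade and chest above 1 N and contact force between the fingers and blade above 1 N).
It fails at once if a bystander is moved more than 30 mm or knocked over (distance of any of brush_mug, tile, jar_a, jar_b, water_pot, saucer, vase, tile_rest from where it was at the start of the episode above 0.03 m or angle between any of brush_mug, tile, jar_a, jar_b, water_pot, saucer, vase, tile_rest's own z axis and vertical above 0.5 rad).
It also fails if it takes over 54 s, if anything falls off the work surface, if the arm or the gripper's body presses on something with over 40 N, if the wrist force passes 120 N, or if a joint passes its speed limit or range.

## Robot

A 6-joint arm with a two-finger parallel gripper is mounted at the origin on the work surface. World frame = base frame: x ahead of the robot, y to its left, z up, the work surface at z = 0. Lengths are in m, angles in rad, forces in N, time in s.
With the tool pointing down it reaches from about 0.25 to 0.725 m from the base axis. Payload 4 kg.
Tool frame: the origin (TCP) lies between the finger pads; the fingertips stand 8 mm ahead of it and the grasp point (between the pads) lies 11 mm behind it (bot.tip_reach is the distance from the TCP to the fingertips, in m); z points along the fingers, y is the line along which they close (so a half turn about z gives the same grasp; the last joint's range is limited). The gripper opens to 85 mm and grips with 20 to 120 N. Pads are 22 mm wide; open, the fingers measure 114 mm over their backs; the gripper's body (76 mm by 85 mm) begins 54 mm behind the grasp point. The pads swing forward as they close: fully open they stand 13 mm farther back than shut.
Start: joints at [1.185, 0.241, 0.005, 1.335, 0, 1.571], TCP at [0.188, 0.463, 0.239] pointing down, gripper open.
Joint ranges: [-2.72, 2.72], [-1.05, 1.87], [-1.09, 1.28], [-1.99, 2.15], [-1.42, 1.44], [-3.14, 3.14]. Speed limits (rad/s): [2.79, 2.79, 3.14, 3.14, 3.14, 3.14].

## Interface

Orientations are given as a unit quaternion [x, y, z, w].
In Python, from workcell import bot gives the robot as it stands.
- The arm moves only by the tool move_arm, never from a script. Its argument "deltas" is a list of rows, each a list of 7 numbers: the opening, from 0 (shut) to 1 (fully open), then the shift along the tool's x, y, z in mm, then the turn, a rotation vector about the tool's x, y, z in degrees. In form: [[gripper, tx, ty, tz, ax, ay, az], ...]. A call has 1 to 10 rows; each row shifts and turns the commanded pose from where the row before left it, along the tool's axes as they then stand; what a row does not reach is not made up. A row lasts 1/12 s, in which the tool goes at most 41.7 mm and 7.16 degrees, less where a joint would pass 70% of its speed; a pose out of reach is approached as far as the arm can. A call is refused whole if a number of a shift passes 41.7 or a number of a turn 7.16, either way. A call with a gripper value outside its range is refused whole. The fingers move at their own pace and stop on an object; the grip force is fixed at half the most. Time passes only in rows, so rows that do not move let the fingers close. It gives the time, the measured TCP pose, the force, the opening and the grip force at its end, in the units of the state.
- bot.get_obs(): the state, without advancing time (a new reading comes with each control period).
- bot.camera(name): name is "side" or "top" or "wrist"; returns the picture (480x640x3 uint8, blue, green, red); there is no depth.
- bot.calibration(name): a dict with "K" (3x3 intrinsics, pixels), "dist_coeffs" ([k1, k2, p1, p2, k3] as OpenCV has them; the pictures are not rectified), "position" and "orientation" of the camera in the world. Camera axes: x right, y down, z forward; pixel columns grow to the right and rows downward; lengths in m; the calibration is good to about 2 mm. A picture is of the moment at which its call begins: read the wrist's pose just before it. calibration takes no time and is no camera call; for the wrist camera it gives the pose at the moment of the call.
- bot.job_done(): hands the job in; it is judged then, once.
Trained networks look in the newest picture that a camera, given by its name, has taken for a name from the list of things; names that differ only in an ending like _2 or _b are one class to them, and where a whole thing is asked for, a point or a joint stands for the part that bears it (a point fixed in the world has none). Each returns a list of dicts, best first, with "conf" (0 to 1); they miss things now and then, are a little off and sometimes report something else, mostly with a low value. They report only what shows in the picture. A call takes as long as a camera call.
- bot.outline_of(query, camera): "pixels" (480x640 bool, what is visible of it) and "rect" ([left, top, width, height] in pixels, round what is visible of it).
The state is a dict: "clock": time; "joint_pos": joint angles; "joint_vel": joint speeds; "tau": joint torques, N m; "eef_pos": TCP position; "tool_rot": TCP orientation; "ft_force": force on the tool from outside, world axes, zero at the start; "ft_torque": the same for the moment, N m; "grip_width": finger opening in m; "grasp_force": force on a finger pad.
Only numpy, scipy, OpenCV 4.12 (cv2) and the standard library are available. Lean on these libraries where they do the work, as an engineer would, in place of code of your own. Each camera call takes 0.05 s, during which the arm holds its last target. There are 200 camera calls.

## Working session

There is one attempt and no reset: what is moved stays moved. The work goes in short steps, Python scripts to look and compute and a tool call to move; the robot and the scene stay as the last step left them, time stands still between calls to the robot, and variables do not carry over. Pictures are saved under pics/ and viewed, at most 10 in all, crops included, and the job is handed in when it is done.

Besides the shell and the picture viewer there is one more tool, called as name(argument=value, ...) on one line, values as JSON. move_arm: Moves the arm, as the interface text tells. Its arguments: {"type":"object","properties":{"deltas":{"type":"array","items":{"type":"array","items":{"type":"number"}}}},"required":["deltas"]}

```bash
mkdir -p pics; ls; cat > h.py <<'E'
import numpy as np, cv2
from scipy.spatial.transform import Rotation as R
from workcell import bot
def ray(cal,px):
    K=np.array(cal["K"]);d=np.array(cal["dist_coeffs"])
    u=cv2.undistortPoints(np.array(px,float).reshape(-1,1,2),K,d).reshape(-1,2)
    v=np.c_[u,np.ones(len(u))]@R.from_quat(cal["orientation"]).as_matrix().T
    return np.array(cal["position"]),v
def onz(cal,px,z):
    o,v=ray(cal,px); return o+v*((z-o[2])/v[:,2])[:,None]
def proj(cal,P):
    Rm=R.from_quat(cal["orientation"]).as_matrix().T
    return cv2.projectPoints(np.array(P,float).reshape(-1,3),cv2.Rodrigues(Rm)[0],-Rm@np.array(cal["position"]),np.array(cal["K"]),np.array(cal["dist_coeffs"]))[0].reshape(-1,2)
def tri(c1,p1,c2,p2):
    o1,v1=ray(c1,[p1]);o2,v2=ray(c2,[p2]);v1=v1[0];v2=v2[0]
    s=np.linalg.lstsq(np.c_[v1,-v2],o2-o1,rcond=None)[0]
    a=o1+v1*s[0];b=o2+v2*s[1]; return (a+b)/2,np.linalg.norm(a-b)
E
python3 - <<'E'
from h import *
for n in("top","side"):
    cv2.imwrite(f"pics/{n}0.png",bot.camera(n)); c=bot.calibration(n); print(n,c["position"],np.round(R.from_quat(c["orientation"]).as_matrix(),2).tolist(),np.array(c["K"]).tolist())
    for q in("knife","blade","chest","shelf","nick","brush_mug","tile","jar_a","water_pot","saucer","vase","tile_rest"):
        for r in bot.outline_of(q,n)[:2]:
            ys,xs=np.nonzero(r["pixels"]); m=[xs.mean(),ys.mean()]
            print(q,round(r["conf"],2),r["rect"],np.round(m),np.round(onz(c,[m],0.02)[0],3))
E
```

```text
pics
top [0.35614056 0.04430408 0.99353329] [[-0.0, -0.98, 0.19], [-1.0, -0.0, -0.02], [0.02, -0.19, -0.98]] [[465.4786584937656, 0.0, 314.1153638689126], [0.0, 465.4786584937656, 236.35934184492714], [0.0, 0.0, 1.0]]
knife 0.56 [193.1, 219.1, 33.9, 8.0] [209. 223.] [0.577 0.253 0.02 ]
blade 0.8 [191.8, 216.9, 37.2, 10.9] [208. 223.] [0.577 0.255 0.02 ]
blade 0.65 [191.9, 218.1, 35.0, 10.3] [209. 223.] [0.577 0.254 0.02 ]
chest 0.74 [401.0, 178.4, 89.9, 114.0] [444. 235.] [ 0.552 -0.25   0.02 ]
chest 0.72 [187.4, 220.2, 40.5, 11.7] [208. 222.] [0.578 0.255 0.02 ]
shelf 0.57 [72.8, 118.9, 135.2, 208.6] [140. 225.] [0.572 0.4   0.02 ]
nick 0.92 [404.0, 175.4, 80.5, 119.2] [444. 234.] [ 0.552 -0.25   0.02 ]
brush_mug 0.95 [494.7, 276.4, 81.2, 44.4] [528. 303.] [ 0.406 -0.418  0.02 ]
tile 0.65 [296.2, 116.6, 45.3, 43.9] [318. 139.] [0.769 0.021 0.02 ]
jar_a 0.85 [213.8, 340.1, 24.6, 20.7] [225. 348.] [0.316 0.211 0.02 ]
jar_a 0.65 [358.0, 303.0, 26.3, 21.8] [372. 313.] [ 0.387 -0.09   0.02 ]
water_pot 0.57 [363.4, 109.9, 29.9, 44.2] [378. 132.] [ 0.787 -0.114  0.02 ]
saucer 0.74 [290.1, 
[... 1100 characters left out ...]
1.7] [280. 217.] [0.571 0.276 0.02 ]
brush_mug 0.94 [365.6, 333.9, 48.2, 93.1] [387. 390.] [ 0.431 -0.364  0.02 ]
tile 0.55 [366.2, 228.2, 46.8, 26.8] [390. 241.] [0.761 0.01  0.02 ]
jar_a 0.66 [287.4, 307.8, 17.5, 22.3] [295. 318.] [ 0.389 -0.082  0.02 ]
jar_a 0.56 [201.2, 249.3, 17.2, 22.7] [210. 261.] [0.319 0.219 0.02 ]
water_pot 0.87 [410.2, 240.6, 24.0, 34.2] [423. 255.] [ 0.796 -0.087  0.02 ]
water_pot 0.48 [336.1, 281.4, 118.4, 96.0] [392. 327.] [ 0.556 -0.235  0.02 ]
saucer 0.59 [245.4, 274.7, 46.2, 30.7] [267. 291.] [0.383 0.033 0.02 ]
vase 0.88 [445.1, 261.1, 37.3, 46.7] [463. 285.] [ 0.797 -0.233  0.02 ]
tile_rest 0.92 [266.6, 344.9, 65.1, 50.5] [298. 370.] [ 0.311 -0.213  0.02 ]
```

View pics/top0.png

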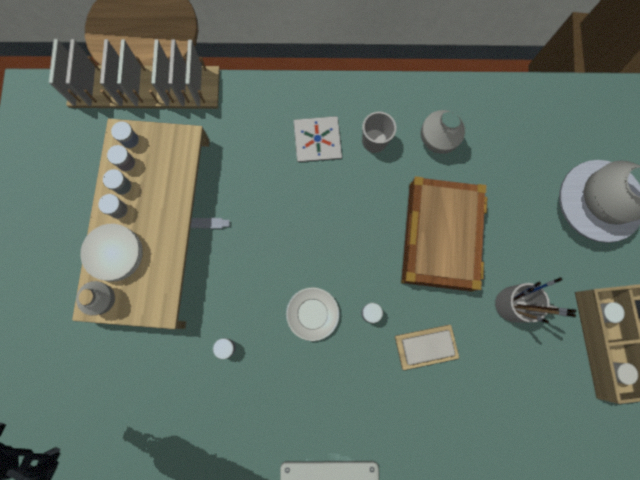

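View pics/side0.png

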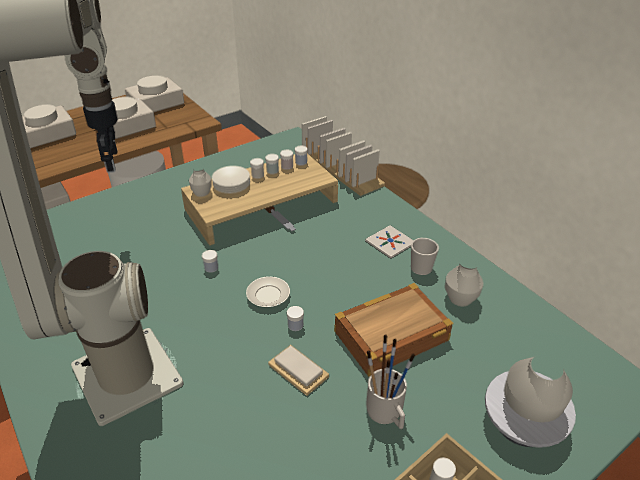

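The top view shows the blade at about (192–230, 223) sticking out of the shelf towards the chest. The chest covers about (405–488, 178–290), and its brass strip at (413, 230) is on the left, so the front faces the shelf (+y). The side view agrees: blade at (270–295, 208–230), chest at about (392, 327).

```bash
python3 - <<'E'
from h import *
s=bot.get_obs(); M=R.from_quat(s["tool_rot"]).as_matrix(); print(s["eef_pos"],M.round(3).tolist(),s["grip_width"],bot.tip_reach)
w=bot.calibration("wrist"); print("wristcam in tool",M.T@(np.array(w["position"])-s["eef_pos"]),(M.T@R.from_quat(w["orientation"]).as_matrix()).round(2).tolist(),w["K"])
tips={}
for n in("top","side"):
    bot.camera(n); c=bot.calibration(n)
    r=[r for r in bot.outline_of("blade",n) if r["rect"][2]<60][0]; ys,xs=np.nonzero(r["pixels"])
    P=onz(c,np.c_[xs,ys],.008)[:,:2]; m=P.mean(0); u,sv,v=np.linalg.svd(P-m,full_matrices=False); d=v[0]*np.sign(-v[0][1]); t=(P-m)@d
    i=np.argsort(t)[-4:]; tip=m+d*t.max(); tips[n]=np.c_[xs,ys][i].mean(0); print(n,"blade tip",tip,"dir",d,"ang",np.degrees(np.arctan2(d[1],d[0])),"visible",np.ptp(t),"w",sv/np.sqrt(len(P))*3.46)
    r=[r for r in bot.outline_of("chest",n) if r["rect"][2]>70][0]
    p=r["pixels"].astype(np.uint8); k=cv2.findContours(p,0,2)[0]; k=max(k,key=cv2.contourArea); h=cv2.convexHull(k)
    a=cv2.approxPolyDP(h,5,True).reshape(-1,2); print("chest poly",a.tolist()); print(onz(c,a,.058).round(3).tolist())
    if n=="top": q=onz(c,k.reshape(-1,2),.058)[:,:2].astype(np.float32); print(cv2.minAreaRect(q))
print(tri(bot.calibration("top"),tips["top"],bot.calibration("side"),tips["side"]))
E
```

```text
[0.18815943 0.46324266 0.2393129 ] [[-0.926, 0.376, 0.0], [0.376, 0.926, 0.0], [-0.0, 0.0, -1.0]] 0.08556580582150992 0.008
wristcam in tool [ 0.07945472 -0.0002761  -0.13488934] [[0.0, -0.95, -0.31], [1.0, 0.0, 0.0], [-0.0, -0.31, 0.95]] [[351.28087325   0.         322.24423768]
 [  0.         351.28087325 239.30280028]
 [  0.           0.           1.        ]]
top blade tip [0.58017127 0.212885  ] dir [ 0.00638442 -0.99997962] ang -89.63419702685329 visible 0.08220479257595008 w [0.07970722 0.02236267]
chest poly [[415, 177], [485, 186], [479, 289], [402, 282]]
[[0.668, -0.183, 0.058], [0.649, -0.331, 0.058], [0.433, -0.303, 0.058], [0.447, -0.148, 0.058]]
((0.5485026836395264, -0.23938432335853577), (0.1655610054731369, 0.22802779078483582), 82.97238159179688)
side blade tip [0.58034446 0.22198062] dir [-0.00253838 -0.99999678] ang -90.14543866747606 visible 0.09798405499671403 w [0.0924962  0.01899225]
chest poly [[414, 284], [450, 322], [449, 337], [368, 375], [337, 334], [335, 315]]
[[0.667, -0.184, 0.058], [0.649, -0.324, 0.058], [0.615, -0.355, 0.058], [0.404, -0.332, 0.058], [0.419, -0.205, 0.058], [0.449, -0.156, 0.058]]
(array([0.57423177, 0.21182616, 0.01855897]), np.float64(0.0031668996512873642))
```

```bash
cat >> h.py <<'E'
def tool(phi,tilt=0):
    "x tool at heading phi deg, z down; then turned by tilt deg about tool y"
    a=np.radians(phi);x=[np.cos(a),np.sin(a),0];z=[0,0,-1]
    return R.from_matrix(np.c_[x,np.cross(z,x),z])*R.from_euler("y",tilt,degrees=True)
def plan(p1,R1,g,n,p0=None,R0=None):
    s=bot.get_obs(); p0=np.array(s["eef_pos"] if p0 is None else p0); R0=R.from_quat(s["tool_rot"]) if R0 is None else R0
    p1=np.array(p1); w=(R0.inv()*R1).as_rotvec(degrees=True)/n; w=w.round(2); p=p0; q=R0; rows=[]
    for i in range(n):
        t=q.inv().apply((p1-p)/(n-i)*1000).round(0 if i<n-1 else 1)
        rows.append([g,*t,*w]); p=p+q.apply(t/1000); q=q*R.from_rotvec(w,degrees=True)
    print(str([[float(v)+0. for v in r] for r in rows]).replace(".0,",",").replace(".0]","]")); return p,q
E
python3 -c "
from h import *
plan([.58,.232,.15],tool(90),1,10)"
```

```text
[[1, -45, -7, 9, 0, 0, 6.79], [1, -45, -1, 9, 0, 0, 6.79], [1, -45, 4, 9, 0, 0, 6.79], [1, -45, 9, 9, 0, 0, 6.79], [1, -43, 15, 9, 0, 0, 6.79], [1, -41, 20, 9, 0, 0, 6.79], [1, -39, 24, 9, 0, 0, 6.79], [1, -35, 29, 9, 0, 0, 6.79], [1, -32, 33, 9, 0, 0, 6.79], [1, -27.4, 35.7, 8.3, 0, 0, 6.79]]
```

```bash
python3 -c "
from h import *
plan([.58,.232,.15],tool(90),1,18)"
```

```text
[[1, -25, -4, 5, 0, 0, 3.77], [1, -25, -2, 5, 0, 0, 3.77], [1, -25, 0, 5, 0, 0, 3.77], [1, -25, 1, 5, 0, 0, 3.77], [1, -25, 3, 5, 0, 0, 3.77], [1, -25, 5, 5, 0, 0, 3.77], [1, -25, 6, 5, 0, 0, 3.77], [1, -24, 8, 5, 0, 0, 3.77], [1, -24, 9, 5, 0, 0, 3.77], [1, -23, 11, 5, 0, 0, 3.77], [1, -22, 12, 5, 0, 0, 3.77], [1, -21, 14, 5, 0, 0, 3.77], [1, -20, 15, 5, 0, 0, 3.77], [1, -19, 16, 5, 0, 0, 3.77], [1, -18, 18, 5, 0, 0, 3.77], [1, -17, 19, 5, 0, 0, 3.77], [1, -16, 20, 5, 0, 0, 3.77], [1, -14, 20.9, 4.3, 0, 0, 3.77]]
```

move_arm(deltas=[[1,-25,-4,5,0,0,3.77],[1,-25,-2,5,0,0,3.77],[1,-25,0,5,0,0,3.77],[1,-25,1,5,0,0,3.77],[1,-25,3,5,0,0,3.77],[1,-25,5,5,0,0,3.77],[1,-25,6,5,0,0,3.77],[1,-24,8,5,0,0,3.77],[1,-24,9,5,0,0,3.77]])

```text
clock: 2.35
eef_pos: [0.3852, 0.3467, 0.1941]
tool_rot: [0.471, 0.882, 0.0, -0.0]
ft_force: [-0.7, 0.6, 0.7]
grip_width: 0.0852
grasp_force: 0.0
```

move_arm(deltas=[[1,-23,11,5,0,0,3.77],[1,-22,12,5,0,0,3.77],[1,-21,14,5,0,0,3.77],[1,-20,15,5,0,0,3.77],[1,-19,16,5,0,0,3.77],[1,-18,18,5,0,0,3.77],[1,-17,19,5,0,0,3.77],[1,-16,20,5,0,0,3.77],[1,-14,21,4,0,0,3.77]])

```text
clock: 3.1
eef_pos: [0.581, 0.231, 0.1497]
tool_rot: [0.708, 0.706, -0.0, -0.0]
ft_force: [-0.1, 1.5, 0.2]
grip_width: 0.0855
grasp_force: 0.0
```

```bash
python3 - <<'E'
from h import *
s=bot.get_obs(); print(s["clock"],s["eef_pos"],R.from_quat(s["tool_rot"]).as_matrix().round(3).tolist(),s["joint_pos"])
c=bot.calibration("wrist"); im=bot.camera("wrist"); cv2.imwrite("pics/w1.png",im)
for r in bot.outline_of("blade","wrist"):
    ys,xs=np.nonzero(r["pixels"]); P=onz(c,np.c_[xs,ys],.008)[:,:2]; m=P.mean(0); u,sv,v=np.linalg.svd(P-m,full_matrices=False); d=v[0]*np.sign(-v[0][1]); t=(P-m)@d
    print(r["conf"],r["rect"],"tip",m+d*t.max(),"root",m+d*t.min(),"ang",np.degrees(np.arctan2(d[1],d[0])),sv/np.sqrt(len(P))*3.46)
E
```

```text
3.1 [0.58103902 0.23103226 0.14973872] [[0.003, 1.0, -0.001], [1.0, -0.003, -0.0], [-0.0, -0.001, -1.0]] [ 3.78455597e-01  5.36721798e-01  2.10109616e-01  1.24474932e+00
 -7.03334264e-06  1.95210100e+00]
0.74 [309.9, 176.3, 25.4, 73.0] tip [0.57890879 0.21379314] root [0.5783412  0.27117885] ang -89.43331751976788 [0.054729   0.02072775]
```

View pics/w1.png

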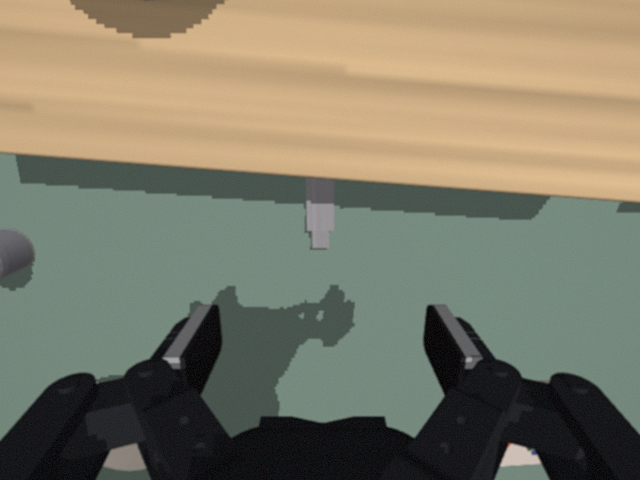

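The wrist view shows the blade at columns 307–333, tip at row 248, shelf edge at row 178, and the fingers centred at about column 320. The tip comes out at (0.579, 0.2135) in both views, with about 68 mm of blade sticking out. Next I grip it 20 mm behind the tip, with the tool tilted away from the shelf.

```bash
python3 -c "
from h import *
p,q=plan([.5787,.2335,.0115],tool(90.5,12),.6,9)
plan([.579,.02,.0115],tool(90.5,12),0,10,p,q)
"
```

```text
[[0.6, 0, 0, 15, 0.01, 1.34, -0.08], [0.6, 0, 0, 15, 0.01, 1.34, -0.08], [0.6, 0, -1, 15, 0.01, 1.34, -0.08], [0.6, -1, 0, 15, 0.01, 1.34, -0.08], [0.6, -1, -1, 15, 0.01, 1.34, -0.08], [0.6, -1, 0, 16, 0.01, 1.34, -0.08], [0.6, -2, -1, 15, 0.01, 1.34, -0.08], [0.6, -2, 0, 16, 0.01, 1.34, -0.08], [0.6, -1.8, -0.9, 15, 0.01, 1.34, -0.08]]
[[0, -21, 0, -4, 0, 0, 0], [0, -21, 0, -4, 0, 0, 0], [0, -21, 0, -5, 0, 0, 0], [0, -21, 0, -4, 0, 0, 0], [0, -21, 0, -5, 0, 0, 0], [0, -21, 0, -4, 0, 0, 0], [0, -21, 0, -5, 0, 0, 0], [0, -21, 0, -4, 0, 0, 0], [0, -20, -1, -5, 0, 0, 0], [0, -20.8, -0.5, -4.4, 0, 0, 0]]
```

move_arm(deltas=[[0.6,0,0,15,0,1.34,-0.08],[0.6,0,0,15,0,1.34,-0.08],[0.6,0,-1,15,0,1.34,-0.08],[0.6,-1,0,15,0,1.34,-0.08],[0.6,-1,-1,15,0,1.34,-0.08],[0.6,-1,0,16,0,1.34,-0.08],[0.6,-2,-1,15,0,1.34,-0.08],[0.6,-2,0,16,0,1.34,-0.08],[0.6,-2,-1,15,0,1.34,-0.08],[0.6,0,0,0,0,0,0]])

```text
clock: 4.03
eef_pos: [0.5727, 0.2347, 0.0093]
tool_rot: [0.699, 0.708, 0.071, -0.076]
ft_force: [-0.6, -0.4, -0.8]
grip_width: 0.0511
grasp_force: 0.0
```

move_arm(deltas=[[0,0,0,0,0,0,0],[0,0,0,0,0,0,0],[0,0,0,0,0,0,0],[0,0,0,0,0,0,0],[0,0,0,0,0,0,0],[0,0,0,0,0,0,0],[0,0,0,0,0,0,0]])

```text
clock: 4.62
eef_pos: [0.5766, 0.2362, 0.0135]
tool_rot: [0.698, 0.708, 0.075, -0.074]
ft_force: [0.1, -0.2, 0.1]
grip_width: 0.0182
grasp_force: 58.9
```

move_arm(deltas=[[0,-10,0,-2,0,0,0],[0,-21,0,-4,0,0,0],[0,-21,0,-5,0,0,0],[0,-21,0,-4,0,0,0],[0,-21,0,-5,0,0,0],[0,-21,0,-4,0,0,0],[0,-21,0,-5,0,0,0],[0,-21,0,-4,0,0,0],[0,-21,0,-5,0,0,0],[0,-21,0,-4,0,0,0]])

```text
clock: 5.45
eef_pos: [0.5784, 0.0309, 0.0126]
tool_rot: [0.699, 0.708, 0.074, -0.074]
ft_force: [-0.4, -0.2, 0.6]
grip_width: 0.0183
grasp_force: 59.2
```

move_arm(deltas=[[0,-20,0,-4,0,0,0],[0,-10,0,-2,0,0,0],[0,0,0,0,0,0,0],[0,0,0,0,0,0,0]])

```text
clock: 5.78
eef_pos: [0.5792, 0.0012, 0.012]
tool_rot: [0.699, 0.707, 0.074, -0.074]
ft_force: [0.1, 0.4, 0.7]
grip_width: 0.0182
grasp_force: 59.5
```

```bash
cat >> h.py <<'E'
def knife(n,z=.008,q="knife"):
    c=bot.calibration(n); im=bot.camera(n); out=[]
    for r in bot.outline_of(q,n)[:3]:
        ys,xs=np.nonzero(r["pixels"]); P=onz(c,np.c_[xs,ys],z)[:,:2]; m=P.mean(0); u,sv,v=np.linalg.svd(P-m,full_matrices=False); d=v[0]*np.sign(-v[0][1]); t=(P-m)@d
        print(n,q,round(r["conf"],2),r["rect"],"tip",(m+d*t.max()).round(4),"end",(m+d*t.min()).round(4),"ang",np.degrees(np.arctan2(d[1],d[0])).round(2),"len",np.ptp(t).round(3))
    return im
E
python3 - <<'E'
from h import *
im=knife("top"); cv2.imwrite("pics/t2.png",im)
knife("side")
s=bot.get_obs(); print(s["eef_pos"],s["grasp_force"],s["grip_width"])
E
```

```text
top knife 0.69 [431.1, 180.7, 56.8, 108.3] tip [ 0.4379 -0.3118] end [ 0.6854 -0.2896] ang -174.87 len 0.249
top knife 0.64 [233.4, 219.8, 91.2, 7.0] tip [0.5784 0.003 ] end [0.5822 0.2049] ang -91.1 len 0.202
side knife 0.84 [293.7, 227.4, 50.7, 52.3] tip [ 0.5762 -0.0226] end [0.5841 0.2196] ang -91.87 len 0.242
[0.57916614 0.00290431 0.01205524] 59.48920447379351 0.01843612865529284
```

View pics/t2.png

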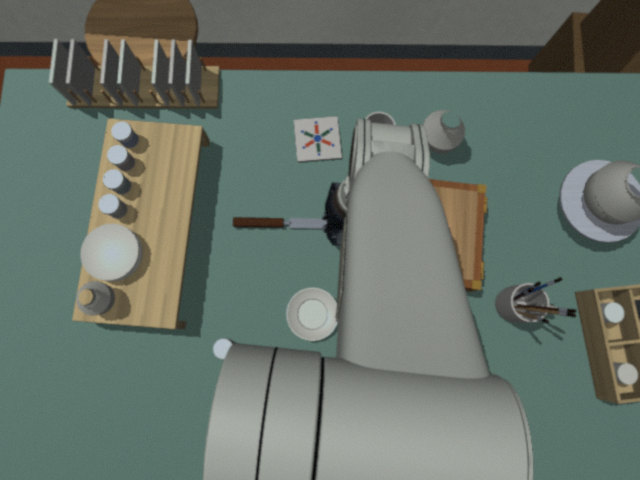

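The knife is free: dark handle at (234–285, 222), blade to (327, 224), still held at the tip end. Handle centre is about (0.581, 0.152). I release and go above the handle front.

```bash
python3 -c "
from h import *
p0=[.5792,.0022,.0120];q0=R.from_quat(bot.get_obs()['tool_rot'])
p,q=plan([.5792,.0,.09],tool(90,12),.6,4,p0,q0)
plan([.581,.117,.08],tool(89),.6,8,p,q)
"
```

```text
[[0.6, 4, 0, -19, -0.02, -0.02, 0.21], [0.6, 3, 0, -19, -0.02, -0.02, 0.21], [0.6, 4, 0, -19, -0.02, -0.02, 0.21], [0.6, 3.1, 0, -19.7, -0.02, -0.02, 0.21]]
[[0.6, 14, 0, 4, -0.02, -1.5, 0.12], [0.6, 14, 0, 4, -0.02, -1.5, 0.12], [0.6, 14, 0, 4, -0.02, -1.5, 0.12], [0.6, 14, 0, 3, -0.02, -1.5, 0.12], [0.6, 15, 0, 3, -0.02, -1.5, 0.12], [0.6, 15, 0, 2, -0.02, -1.5, 0.12], [0.6, 14, 0, 2, -0.02, -1.5, 0.12], [0.6, 14.8, 1, 1.5, -0.02, -1.5, 0.12]]
```

move_arm(deltas=[[0.6,0,0,0,0,0,0],[0.6,0,0,0,0,0,0],[0.6,0,0,0,0,0,0],[0.6,0,0,0,0,0,0],[0.6,4,0,-19,0,0,0.2],[0.6,3,0,-19,0,0,0.2],[0.6,4,0,-19,0,0,0.2],[0.6,3,0,-20,0,0,0.2]])

```text
clock: 6.65
eef_pos: [0.5788, -0.0002, 0.0907]
tool_rot: [0.703, 0.703, 0.073, -0.075]
ft_force: [0.8, -0.0, -0.1]
grip_width: 0.0512
grasp_force: 0.0
```

move_arm(deltas=[[0.6,14,0,4,0,-1.5,0.12],[0.6,14,0,4,0,-1.5,0.12],[0.6,14,0,4,0,-1.5,0.12],[0.6,14,0,3,0,-1.5,0.12],[0.6,15,0,3,0,-1.5,0.12],[0.6,15,0,2,0,-1.5,0.12],[0.6,14,0,2,0,-1.5,0.12],[0.6,15,1,1,0,-1.5,0.12],[0.6,0,0,0,0,0,0],[0.6,0,0,0,0,0,0]])

```text
clock: 7.48
eef_pos: [0.5809, 0.1179, 0.0807]
tool_rot: [0.712, 0.702, -0.001, -0.002]
ft_force: [-1.0, 0.3, -0.7]
grip_width: 0.0513
grasp_force: 0.0
```

```bash
python3 - <<'E'
from h import *
s=bot.get_obs(); print(s["clock"],s["eef_pos"],R.from_quat(s["tool_rot"]).as_matrix().round(3).tolist())
cv2.imwrite("pics/w3.png",knife("wrist")); knife("wrist",.008,"blade"); knife("top"); knife("side")
E
```

```text
7.4833 [0.58086971 0.11793365 0.08073292] [[0.015, 1.0, -0.004], [1.0, -0.015, 0.001], [0.001, -0.004, -1.0]]
wrist knife 0.75 [301.8, 104.6, 37.4, 316.5] tip [ 0.5789 -0.0131] end [0.5798 0.2074] ang -90.24 len 0.221
wrist blade 0.96 [305.0, 298.6, 32.5, 122.1] tip [ 0.5788 -0.0139] end [0.5793 0.0857] ang -90.28 len 0.1
top knife 0.48 [321.8, 218.3, 13.0, 9.6] tip [ 0.5779 -0.0188] end [0.5787 0.0161] ang -91.39 len 0.035
side knife 0.9 [293.8, 228.3, 52.5, 51.1] tip [ 0.5785 -0.015 ] end [0.5822 0.2156] ang -90.91 len 0.231
```

View pics/w3.png

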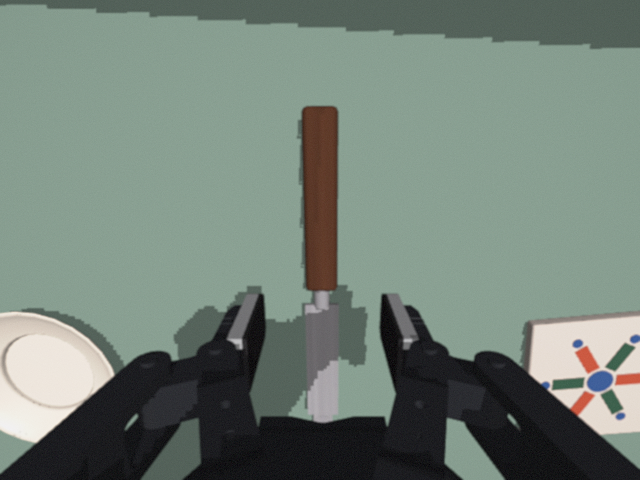

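The wrist view shows the handle at rows 105–290, columns 303–338, and the blade below it, centred between the fingers. The handle centre is y≈0.152, so I descend at y 0.120, near its front end, and grip.

move_arm(deltas=[[0.6,0,0,14,0,0,0],[0.6,1,-0.5,14,0,0,0],[0.6,1,-0.5,14,0,0,0],[0.6,0,0,14,0,0,0],[0.6,0,0,14,0,0,0],[0.6,0,0,0,0,0,0],[0.6,0,0,0,0,0,0]])

```text
clock: 8.47
eef_pos: [0.5791, 0.1183, 0.0103]
tool_rot: [0.713, 0.701, -0.002, -0.002]
ft_force: [-0.1, -0.4, 0.6]
grip_width: 0.0513
grasp_force: 0.0
```

move_arm(deltas=[[0,0,0,0,0,0,0],[0,0,0,0,0,0,0],[0,0,0,0,0,0,0],[0,0,0,0,0,0,0],[0,0,0,0,0,0,0],[0,0,0,0,0,0,0],[0,0,0,0,0,0,0]])

```text
clock: 9.05
eef_pos: [0.5811, 0.119, 0.0124]
tool_rot: [0.713, 0.701, 0.0, -0.001]
ft_force: [-0.4, -0.4, 5.8]
grip_width: 0.019
grasp_force: 61.5
```

```bash
cat > fit.py <<'E'
from h import *
from scipy.optimize import minimize
ims={};rois={"top":(385,160,505,310),"side":(325,270,460,385)}
tot=[]
for n in rois:
    im=cv2.imread(f"pics/{n}0.png").astype(int); m=(im[...,2]>im[...,1]+3); k=np.zeros_like(m); a,b,c,d=rois[n]; k[b:d,a:c]=m[b:d,a:c]
    k=k.astype(np.uint8); k=cv2.morphologyEx(k,cv2.MORPH_OPEN,np.ones((3,3))); cs=cv2.findContours(k,0,2)[0]; h=cv2.convexHull(max(cs,key=cv2.contourArea))
    if n=="side": print(h.reshape(-1,2).tolist())
    M=np.zeros((1920,2560),np.uint8); cv2.fillConvexPoly(M,(h*4+2).astype(np.int32),1); ims[n]=(M,bot.calibration(n))
L=np.array([[sx*.075,sy*.11,z] for sx in(-1,1) for sy in(-1,1) for z in(0,.058)])
def cost(p,full=False,use=("top","side")):
    a=np.radians(p[2]); W=L.copy(); W[:,:2]=L[:,:2]@np.array([[np.cos(a),np.sin(a)],[-np.sin(a),np.cos(a)]])+np.array(p[:2])/1000
    o=[]
    for n in use:
        M,c=ims[n]; q=proj(c,W); H=np.zeros_like(M); cv2.fillConvexPoly(H,cv2.convexHull((q*4+2).astype(np.float32)).round().astype(np.int32),1); o.append((H!=M).sum()/(H|M).sum())
    return o if full else sum(o)
for use in(("top","side"),("top",),("side",)):
    r=minimize(cost,[550,-242,-98],args=(False,use),method="Nelder-Mead",options=dict(initial_simplex=[[550,-242,-98],[560,-242,-98],[550,-232,-98],[550,-242,-93]]))
    print(use,r.x,cost(r.x,True)); x,y,a=r.x; a=np.radians(a); print("nick",np.array([x,y])/1000-.075*np.array([np.cos(a),np.sin(a)]))
E
python3 fit.py
```

```text
[[414, 283], [418, 287], [451, 321], [451, 328], [450, 335], [449, 338], [448, 340], [387, 384], [368, 384], [336, 334], [334, 330], [334, 328], [335, 317], [336, 313], [338, 312], [409, 284], [412, 283]]
('top', 'side') [ 551.67570513 -245.48037854  -96.76375935] [np.float64(0.018367257156264666), np.float64(0.12550637227914774)]
nick [ 0.5605089  -0.17100236]
('top',) [ 551.92483516 -245.95168133  -96.84420379] [np.float64(0.016615149668504636), np.float64(0.1299952406741831)]
nick [ 0.56086259 -0.17148614]
('side',) [ 550.02604641 -242.78503625  -96.91117402] [np.float64(0.058245088652609904), np.float64(0.11947921221772098)]
nick [ 0.55905083 -0.16832999]
```

move_arm(deltas=[[0,0,0,-5,0,0,0],[0,0,0,-10,0,0,0],[0,0,0,-15,0,0,0],[0,0,0,-15,0,0,0],[0,0,0,0,0,0,0],[0,0,0,0,0,0,0]])

```text
clock: 9.55
eef_pos: [0.5809, 0.119, 0.0571]
tool_rot: [0.713, 0.701, 0.0, -0.001]
ft_force: [-0.1, -0.2, -1.7]
grip_width: 0.0182
grasp_force: 60.7
```

```bash
python3 - <<'E'
from h import *
s=bot.get_obs(); M=R.from_quat(s["tool_rot"]).as_matrix(); print(s["clock"],s["eef_pos"],M.round(3).tolist(),s["grasp_force"],s["grip_width"])
z=s["eef_pos"][2]-.0124+.008
im=knife("wrist",z); cv2.imwrite("pics/w4.png",im); knife("wrist",z,"blade"); im=knife("side",z);cv2.imwrite("pics/s4.png",cv2.resize(im[180:320,220:420],(800,560))); knife("side",z,"blade")
E
```

```text
9.55 [0.58091446 0.118955   0.05707571] [[0.017, 1.0, -0.001], [1.0, -0.017, 0.002], [0.002, -0.001, -1.0]] 60.722572803497314 0.01818744286092678
wrist knife 0.73 [294.2, 99.1, 52.9, 320.0] tip [0.5798 0.057 ] end [0.5814 0.2076] ang -90.63 len 0.151
wrist blade 0.81 [299.9, 372.2, 47.6, 52.0] tip [0.5782 0.0583] end [0.5792 0.0875] ang -91.98 len 0.029
side knife 0.91 [291.4, 218.8, 54.7, 45.5] tip [ 0.5773 -0.0188] end [0.5786 0.2016] ang -90.32 len 0.22
side blade 0.77 [316.3, 242.0, 24.4, 20.6] tip [ 0.5759 -0.0173] end [0.5789 0.0869] ang -91.6 len 0.104
side blade 0.29 [333.8, 286.5, 121.1, 89.7] tip [ 0.6616 -0.2693] end [ 0.4153 -0.2392] ang -6.98 len 0.248
```

View pics/s4.png

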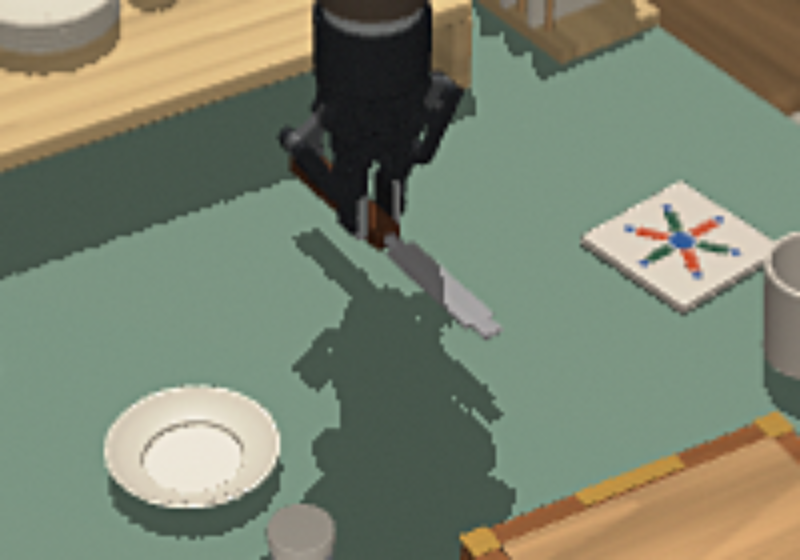

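The crop shows the knife level in the grip, with the blade pointing at the chest. The chest's brass strip is at crop (580–685, 455–505), i.e. about (378, 300) in the full picture.

```bash
python3 -c "
from h import *
print(onz(bot.calibration('side'),[[378,299.5]],.058))
plan([.580,-.008,.0474],tool(83.2),0,10)"
```

```text
[[ 0.56156921 -0.17432212  0.058     ]]
[[0, -13, 0, 1, -0.03, 0, 0.58], [0, -13, 0, 1, -0.03, 0, 0.58], [0, -13, 1, 1, -0.03, 0, 0.58], [0, -13, 1, 1, -0.03, 0, 0.58], [0, -12, 1, 1, -0.03, 0, 0.58], [0, -12, 1, 1, -0.03, 0, 0.58], [0, -13, 1, 0, -0.03, 0, 0.58], [0, -12, 1, 1, -0.03, 0, 0.58], [0, -13, 1, 0, -0.03, 0, 0.58], [0, -12.3, 1.3, 0.8, -0.03, 0, 0.58]]
```

Strip centre agrees with the fitted nick (x 0.561).

move_arm(deltas=[[0,-13,0,1,0,0,0.58],[0,-13,0,1,0,0,0.58],[0,-13,1,1,0,0,0.58],[0,-13,1,1,0,0,0.58],[0,-12,1,1,0,0,0.58],[0,-12,1,1,0,0,0.58],[0,-13,1,1,0,0,0.58],[0,-12,1,1,0,0,0.58],[0,-13,1,1,0,0,0.58],[0,-12,1,1,0,0,0.58]])

```text
clock: 10.78
eef_pos: [0.5801, -0.009, 0.0457]
tool_rot: [0.748, 0.664, -0.001, -0.001]
ft_force: [-0.3, 0.6, -0.6]
grip_width: 0.0179
grasp_force: 60.7
```

move_arm(deltas=[[0,0,0,0,0,0,0],[0,0,0,0,0,0,0]])

```text
clock: 10.95
eef_pos: [0.5801, -0.0083, 0.0457]
tool_rot: [0.748, 0.663, -0.001, -0.002]
ft_force: [-0.2, -0.8, -0.5]
grip_width: 0.0187
grasp_force: 60.7
```

```bash
python3 - <<'E'
from h import *
s=bot.get_obs(); M=R.from_quat(s["tool_rot"]).as_matrix(); print(s["clock"],s["eef_pos"],M.round(3).tolist(),s["ft_force"])
z=s["eef_pos"][2]-.0044
im=knife("side",z);cv2.imwrite("pics/s5.png",cv2.resize(im[230:350,300:460],(800,600),interpolation=cv2.INTER_CUBIC)); knife("side",z,"blade")
im=knife("top",z,"blade");
E
```

```text
10.95 [ 0.58009146 -0.00827716  0.04571458] [[0.12, 0.993, -0.004], [0.993, -0.12, 0.001], [0.001, -0.004, -1.0]] [-0.22100675 -0.8137554  -0.49554771]
side knife 0.77 [327.2, 243.0, 47.6, 57.9] tip [ 0.5633 -0.1435] end [0.5959 0.075 ] ang -98.47 len 0.221
side blade 0.81 [344.2, 272.5, 28.2, 22.1] tip [ 0.5647 -0.143 ] end [ 0.5763 -0.039 ] ang -96.35 len 0.105
```

View pics/s5.png

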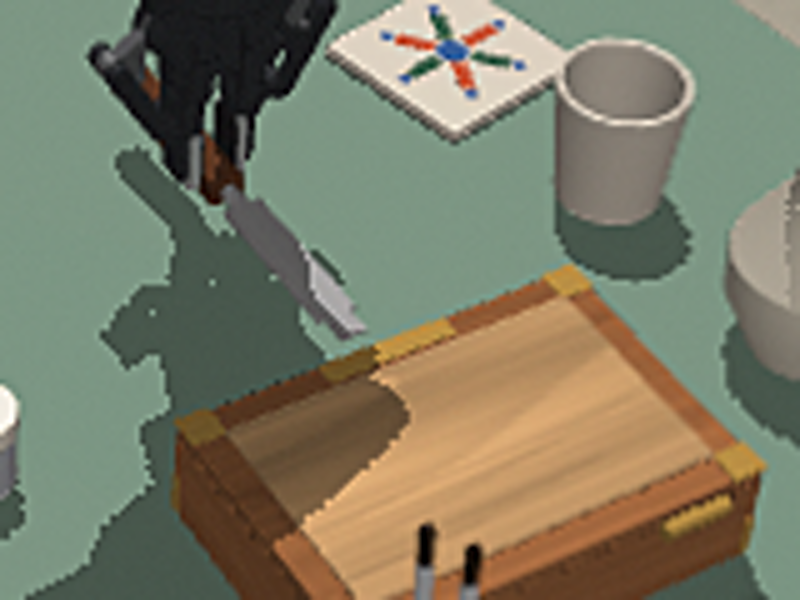

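The crop shows the tip at (360, 330), level with the brass strip (325–455, 320–375) and pointing squarely at the front. The tip lands within 3 mm of what I expect. I insert carefully.

move_arm(deltas=[[0,-6,0,-0.3,0,0,0],[0,-6,0,-0.3,0,0,0],[0,-6,0,-0.4,0,0,0],[0,-6,0,0,0,0,0],[0,-6,0,0,0,0,0],[0,-6,0,0,0,0,0],[0,-4,0,0,0,0,0],[0,0,0,0,0,0,0]])

```text
clock: 11.92
eef_pos: [0.5753, -0.0484, 0.0468]
tool_rot: [0.748, 0.663, -0.001, -0.001]
ft_force: [-0.7, 0.7, 0.2]
grip_width: 0.0183
grasp_force: 60.7
```

move_arm(deltas=[[0,-7,0,0,0,0,0],[0,-8,0,0,0,0,0],[0,-8,0,0,0,0,0],[0,-8,0,0,0,0,0],[0,-8,0,0,0,0,0],[0,-6,0,0,0,0,0],[0,0,0,0,0,0,0],[0,0,0,0,0,0,0]])

```text
clock: 12.58
eef_pos: [0.5701, -0.0924, 0.0468]
tool_rot: [0.748, 0.664, -0.001, -0.002]
ft_force: [0.4, 0.2, -0.9]
grip_width: 0.0183
grasp_force: 60.7
```

```bash
python3 - <<'E'
from h import *
s=bot.get_obs(); print(s["eef_pos"],s["ft_force"])
z=s["eef_pos"][2]-.0044
im=knife("side",z);cv2.imwrite("pics/s6.png",cv2.resize(im[230:350,300:460],(800,600),interpolation=cv2.INTER_CUBIC))
E
```

```text
[ 0.57006425 -0.09241076  0.04675594] [ 0.4071548   0.16351252 -0.89870719]
side knife 0.7 [356.5, 279.4, 19.6, 21.9] tip [ 0.5613 -0.1532] end [ 0.5748 -0.0826] ang -100.84 len 0.072
side knife 0.35 [246.2, 273.5, 46.1, 34.8] tip [ 0.3317 -0.024 ] end [0.414  0.0499] ang -138.08 len 0.111
```

View pics/s6.png

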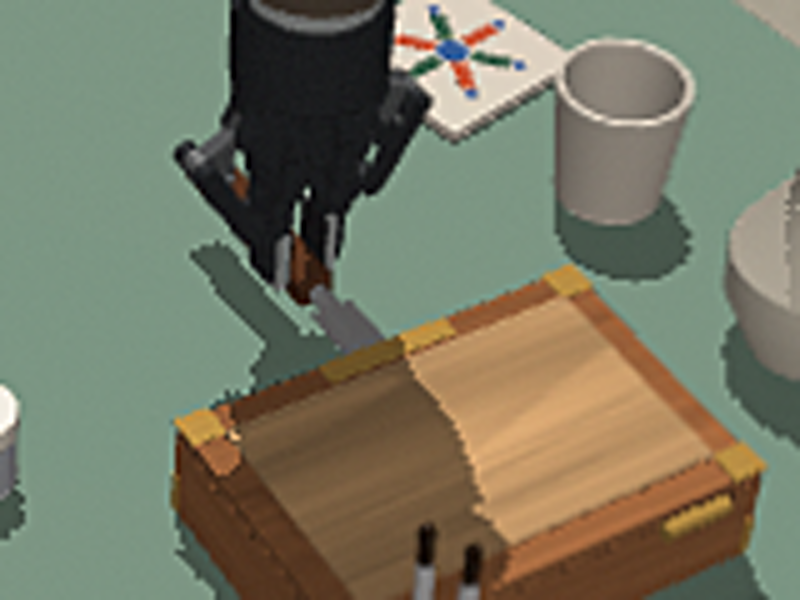

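The crop shows the blade entering the nick under the brass strip at about (375, 345). The lid is still closed and the fingers are clear of the chest. I work out the prising path from the geometry: blade under the lid's front edge first, then the tip pushing along the arc.

```bash
cat > path.py <<'E'
from h import *
s=bot.get_obs(); p0=np.array(s["eef_pos"]); R0=R.from_quat(s["tool_rot"]); h=np.array([-.118,-.993,0]); s0=-.079
rot=np.radians
W=[]
def edge(th,al,u=79):
    E=np.array([150-150*np.cos(rot(th)),48+150*np.sin(rot(th))]); d=np.array([np.cos(rot(al)),np.sin(rot(al))]); n=np.array([-d[1],d[0]])
    return E-u*d+3.2*n
def tip(th,al,r):
    T=np.array([150-r*np.cos(rot(th)),48+r*np.sin(rot(th))]); d=np.array([np.cos(rot(al)),np.sin(rot(al))]); n=np.array([-d[1],d[0]])
    return T-139*d+4.4*n
for th,al in[(0,2),(0,4),(1.5,6),(3,8)]+[(t,min(t+5,38)) for t in np.arange(5,37,2)]: W.append((*edge(th,al),al,th))
for k in range(1,29): th=35+70*k/28; al=38-38*k/28; W.append((*tip(th,al,90-k*5/28*0+0),al,th))
P,Q=p0,R0; out=[]
for i,(a,z,al,th) in enumerate(W):
    tgt=p0+h*(a/1000-s0); tgt[2]=z/1000; q=tool(83.2,-al)
    t=Q.inv().apply((tgt-P)*1000).round(1); w=[0,round((Q.inv()*q).as_rotvec(degrees=True)[1],1),0]
    P=P+Q.apply(t/1000);Q=Q*R.from_rotvec(w,degrees=True); out.append([0,t[0],0,t[2],0,w[1],0])
    if i%10==0: print("--")
    print([float(x) for x in out[-1]],end=", "); 
    if i%5==4: print("| th",round(th),"al",round(al),"tcp s,z",round(a),round(z))
E
python3 path.py
```

```text
--
[0.0, 0.1, 0.0, -1.7, 0.0, -2.1, 0.0], [0.0, 0.0, 0.0, 2.8, 0.0, -2.0, 0.0], [0.0, -0.2, 0.0, -1.2, 0.0, -2.0, 0.0], [0.0, -0.5, 0.0, -1.1, 0.0, -2.0, 0.0], [0.0, -1.1, 0.0, -2.4, 0.0, -2.0, 0.0], | th 5 al 10 tcp s,z -78 51
[0.0, -1.3, 0.0, -2.2, 0.0, -2.0, 0.0], [0.0, -1.8, 0.0, -2.2, 0.0, -2.0, 0.0], [0.0, -2.0, 0.0, -2.0, 0.0, -2.0, 0.0], [0.0, -2.4, 0.0, -1.9, 0.0, -2.0, 0.0], [0.0, -2.7, 0.0, -1.7, 0.0, -2.0, 0.0], | th 15 al 20 tcp s,z -70 63
--
[0.0, -3.1, 0.0, -1.4, 0.0, -2.0, 0.0], [0.0, -3.3, 0.0, -1.3, 0.0, -2.0, 0.0], [0.0, -3.5, 0.0, -1.0, 0.0, -2.0, 0.0], [0.0, -3.9, 0.0, -0.7, 0.0, -2.0, 0.0], [0.0, -4.0, 0.0, -0.5, 0.0, -2.0, 0.0], | th 25 al 30 tcp s,z -56 75
[0.0, -4.3, 0.0, -0.1, 0.0, -2.0, 0.0], [0.0, -4.5, 0.0, 0.1, 0.0, -2.0, 0.0], [0.0, -4.6, 0.0, 0.5, 0.0, -2.0, 0.0], [0.0, -4.8, 0.0, 0.8, 0.0, -2.0, 0.0], [0.0, -5.0, 0.0, -1.6, 0.0, 0.0, 0.0], | th 35 al 38 tcp s,z -37 88
--
[0.0, 38.6, 0.0, 51.7, 0.0, 1.4, 0.0], [0.0, -4.0, 0.0, -4.2, 0.0, 1.4, 0.0], [0.0, -3.9, 0.0, -4.2, 0.0, 1.3, 0.0], [0.0, -4.0, 0.0, -4.2, 0.0, 1.4, 0.0], [0.0, -4.0, 0.0, -4.0, 0.0,
[... 357 characters left out ...]
 0.0, -3.4, 0.0, 1.4, 0.0], [0.0, -4.1, 0.0, -3.4, 0.0, 1.3, 0.0], [0.0, -4.1, 0.0, -3.3, 0.0, 1.4, 0.0], | th 72 al 18 tcp s,z -11 96
[0.0, -4.1, 0.0, -3.2, 0.0, 1.4, 0.0], [0.0, -4.0, 0.0, -3.1, 0.0, 1.3, 0.0], [0.0, -4.1, 0.0, -3.0, 0.0, 1.4, 0.0], [0.0, -4.0, 0.0, -3.0, 0.0, 1.3, 0.0], [0.0, -4.1, 0.0, -2.9, 0.0, 1.4, 0.0], | th 85 al 11 tcp s,z 5 116
--
[0.0, -4.0, 0.0, -2.8, 0.0, 1.3, 0.0], [0.0, -4.1, 0.0, -2.7, 0.0, 1.4, 0.0], [0.0, -4.0, 0.0, -2.6, 0.0, 1.4, 0.0], [0.0, -4.0, 0.0, -2.6, 0.0, 1.3, 0.0], [0.0, -4.0, 0.0, -2.5, 0.0, 1.4, 0.0], | th 98 al 4 tcp s,z 23 132
[0.0, -3.9, 0.0, -2.4, 0.0, 1.3, 0.0], [0.0, -4.0, 0.0, -2.4, 0.0, 1.4, 0.0], [0.0, -3.9, 0.0, -2.2, 0.0, 1.3, 0.0],
```

```bash
python3 - <<'E'
t=open("path.py").read()
a=t.index("for th,al in[(0,2)"); b=t.index("P,Q=p0")
t=t[:a]+'''for th,al in[(0,-2),(0,-4),(1.5,-6)]+[(t,-t-4) for t in np.arange(3,37,2)]: W.append((*edge(th,al),al,th))
for k in range(1,31): th=35+70*k/30; al=-39+39*k/30; W.append((*tip(th,al,90),al,th))
'''+t[b:]
open("path.py","w").write(t)
E
python3 path.py
```

```text
--
[0.0, -0.2, 0.0, -7.2, 0.0, 1.9, 0.0], [0.0, -0.1, 0.0, -2.7, 0.0, 2.0, 0.0], [0.0, 0.0, 0.0, -6.7, 0.0, 2.0, 0.0], [0.0, 0.2, 0.0, -5.3, 0.0, 1.0, 0.0], [0.0, 0.1, 0.0, -8.0, 0.0, 2.0, 0.0], | th 5 al -9 tcp s,z -77 77
[0.0, 0.1, 0.0, -8.0, 0.0, 2.0, 0.0], [0.0, 0.2, 0.0, -8.0, 0.0, 2.0, 0.0], [0.0, 0.1, 0.0, -8.0, 0.0, 2.0, 0.0], [0.0, 0.1, 0.0, -7.9, 0.0, 2.0, 0.0], [0.0, 0.1, 0.0, -8.0, 0.0, 2.0, 0.0], | th 15 al -19 tcp s,z -69 116
--
[0.0, 0.1, 0.0, -8.0, 0.0, 2.0, 0.0], [0.0, 0.1, 0.0, -8.0, 0.0, 2.0, 0.0], [0.0, 0.1, 0.0, -8.0, 0.0, 2.0, 0.0], [0.0, 0.1, 0.0, -8.0, 0.0, 2.0, 0.0], [0.0, 0.1, 0.0, -7.9, 0.0, 2.0, 0.0], | th 25 al -29 tcp s,z -53 152
[0.0, 0.1, 0.0, -8.0, 0.0, 2.0, 0.0], [0.0, 0.1, 0.0, -8.0, 0.0, 2.0, 0.0], [0.0, 0.1, 0.0, -8.0, 0.0, 2.0, 0.0], [0.0, 0.1, 0.0, -8.0, 0.0, 2.0, 0.0], [0.0, 0.1, 0.0, -8.0, 0.0, 2.0, 0.0], | th 35 al -39 tcp s,z -32 186
--
[0.0, 0.4, 0.0, -5.8, 0.0, -1.3, 0.0], [0.0, 0.0, 0.0, -0.6, 0.0, -1.3, 0.0], [0.0, -0.2, 0.0, -0.5, 0.0, -1.3, 0.0], [0.0, -0.4, 0.0, -0.4, 0.0, -1.3, 0.0], [0.0, -0.7, 0.0, -0.5, 0.0, -1.3, 0.0], | th 47 al
[... 455 characters left out ...]
70 al -20 tcp s,z -10 183
[0.0, -2.8, 0.0, 0.9, 0.0, -1.3, 0.0], [0.0, -3.0, 0.0, 1.1, 0.0, -1.3, 0.0], [0.0, -3.0, 0.0, 1.2, 0.0, -1.3, 0.0], [0.0, -3.2, 0.0, 1.5, 0.0, -1.3, 0.0], [0.0, -3.3, 0.0, 1.7, 0.0, -1.3, 0.0], | th 82 al -13 tcp s,z 3 173
--
[0.0, -3.4, 0.0, 1.9, 0.0, -1.3, 0.0], [0.0, -3.4, 0.0, 2.1, 0.0, -1.3, 0.0], [0.0, -3.5, 0.0, 2.3, 0.0, -1.3, 0.0], [0.0, -3.6, 0.0, 2.6, 0.0, -1.3, 0.0], [0.0, -3.6, 0.0, 2.8, 0.0, -1.3, 0.0], | th 93 al -6 tcp s,z 18 158
[0.0, -3.6, 0.0, 3.0, 0.0, -1.3, 0.0], [0.0, -3.6, 0.0, 3.3, 0.0, -1.3, 0.0], [0.0, -3.5, 0.0, 3.5, 0.0, -1.3, 0.0], [0.0, -3.6, 0.0, 3.7, 0.0, -1.3, 0.0], [0.0, -3.5, 0.0, 4.0, 0.0, -1.3, 0.0], | th 105 al 0 tcp s,z 34 139
```

move_arm(deltas=[[0,0,0,-2.5,0,0.7,0],[0,0,0,-2.5,0,0.6,0],[0,0,0,-2.5,0,0.6,0],[0,-0.3,0,-2.5,0,2,0],[0,0,0,-3.3,0,1,0],[0,0,0,-3.3,0,1,0],[0,0.2,0,-2.7,0,0.5,0],[0,0,0,-2.7,0,0.5,0],[0,0,0,-4,0,1,0],[0,0,0,-4,0,1,0]])

```text
clock: 13.52
eef_pos: [0.5698, -0.0941, 0.0769]
tool_rot: [0.745, 0.662, 0.058, -0.054]
ft_force: [-0.7, 1.0, -1.4]
grip_width: 0.0184
grasp_force: 60.4
```

```bash
python3 - <<'E'
from h import *
s=bot.get_obs(); print(s["eef_pos"],s["ft_force"],s["ft_torque"],s["joint_pos"])
im=bot.camera("side");cv2.imwrite("pics/s7.png",cv2.resize(im[210:390,270:470],(640,576),interpolation=cv2.INTER_CUBIC))
E
```

```text
[ 0.56977745 -0.09405616  0.07690163] [-0.67056908  0.96176823 -1.36304826] [ 0.13804227 -0.00628642 -0.02380669] [-0.24312172  0.5244865  -0.02499029  1.04503373  0.15587429  1.44411732]
```

View pics/s7.png

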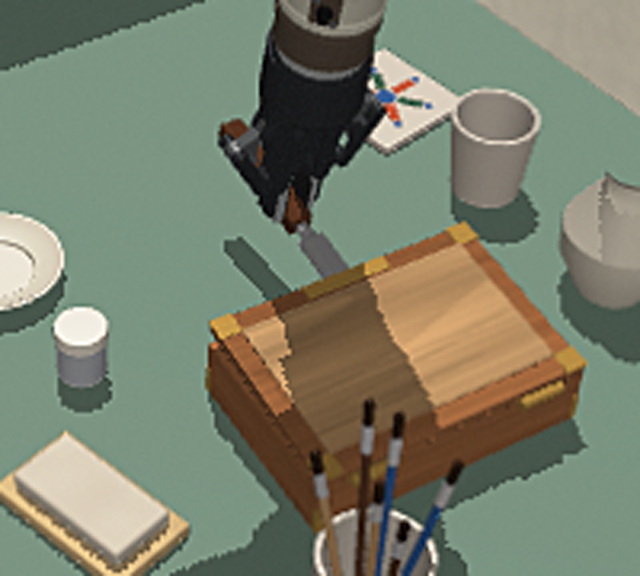

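The crop shows the blade under the strip at about (335, 265) and the lid starting to lift at its front left corner. Force is about −1.4 N down, so the load is on the knife. I carry on along the path.

move_arm(deltas=[[0,0.1,0,-8,0,2,0],[0,0.2,0,-8,0,2,0],[0,0.1,0,-8,0,2,0],[0,0.1,0,-8,0,2,0],[0,0.1,0,-8,0,2,0],[0,0.1,0,-8,0,2,0],[0,0.1,0,-8,0,2,0],[0,0,0,0,0,0,0]])

```text
clock: 14.23
eef_pos: [0.5689, -0.1096, 0.1317]
tool_rot: [0.734, 0.65, 0.148, -0.133]
ft_force: [0.0, 0.1, -1.4]
grip_width: 0.0181
grasp_force: 60.6
```

```bash
cat >> h.py <<'E'
def lid():
    from scipy.optimize import minimize_scalar
    s=bot.get_obs(); print(s["clock"].__round__(2),s["eef_pos"].round(4) if hasattr(s["eef_pos"],"round") else s["eef_pos"],np.round(s["ft_force"],1),np.round(s["ft_torque"],2),round(s["grip_width"],4))
    c=bot.calibration("side"); im=bot.camera("side").astype(int); print("side rows")
    a=np.radians(-96.8); h=np.array([np.cos(a),np.sin(a)]); l=np.array([-h[1],h[0]]); N=np.array([.5605,-.171])
    r=[r for r in bot.outline_of("chest","side")][0]; print(round(r["conf"],2),r["rect"])
    p=r["pixels"]
    o=[]
    for th in range(0,108,3):
        t=np.radians(th); pts=[]
        for f in(0,150):
          for sy in(-.11,.11):
            for k in(0,10):
              ss=150-(150-f)*np.cos(t)+k*np.sin(t); z=48+(150-f)*np.sin(t)+k*np.cos(t); q=N+h*ss/1000+l*sy; pts.append([*q,z/1000])
        H=np.zeros(p.shape,np.uint8); cv2.fillConvexPoly(H,cv2.convexHull(proj(c,pts).astype(np.float32)).round().astype(np.int32),1)
        B=[[*(N+h*ss+l*sy),z] for ss in(0,.15) for sy in(-.11,.11) for z in(0,.048)]
        G=np.zeros(p.shape,np.uint8); cv2.fillConvexPoly(G,cv2.convexHull(proj(c,B).astype(np.float32)).round().astype(np.int32),1)
        H=(H|G)>0; o.append(((H&p).sum()/(H|p).sum(),th))
    print("lid fits",sorted(o)[::-1][:4])
E
python3 -c "
from h import *
lid()"
```

```text
14.23 [ 0.5689 -0.1096  0.1317] [ 0.   0.1 -1.4] [-0.32  0.08  0.02] 0.0181
side rows
0.9 [332.6, 270.9, 120.7, 103.8]
lid fits [(np.float64(0.9046625766871166), 21), (np.float64(0.8997816064062121), 24), (np.float64(0.8970570126831671), 18), (np.float64(0.8875959692898272), 27)]
```

The lid is at about 20° by outline fit, as planned.

move_arm(deltas=[[0,0.1,0,-8,0,2,0],[0,0.1,0,-8,0,2,0],[0,0.1,0,-8,0,2,0],[0,0.1,0,-8,0,2,0],[0,0.1,0,-8,0,2,0],[0,0.1,0,-8,0,2,0],[0,0.1,0,-8,0,2,0],[0,0.1,0,-8,0,2,0],[0,0,0,0,0,0,0]])

```text
clock: 15.08
eef_pos: [0.565, -0.1398, 0.186]
tool_rot: [0.706, 0.625, 0.248, -0.223]
ft_force: [-0.0, 1.1, -1.6]
grip_width: 0.0182
grasp_force: 60.6
```

```bash
python3 -c "
from h import *
lid()"
```

```text
15.08 [ 0.565  -0.1398  0.186 ] [-0.   1.1 -1.6] [-0.56  0.04  0.04] 0.0182
side rows
0.86 [336.2, 267.0, 116.1, 108.1]
lid fits [(np.float64(0.9091542750929368), 33), (np.float64(0.907108239095315), 36), (np.float64(0.9011614401858304), 30), (np.float64(0.8917153661051908), 39)]
```

Lid at about 34°, on plan. Next is the tip-push stage.

move_arm(deltas=[[0,0.4,0,-5.8,0,-1.3,0],[0,0,0,-0.6,0,-1.3,0],[0,-0.2,0,-0.5,0,-1.3,0],[0,-0.4,0,-0.4,0,-1.3,0],[0,-0.7,0,-0.5,0,-1.3,0],[0,-0.9,0,-0.3,0,-1.3,0],[0,-1.1,0,-0.4,0,-1.3,0],[0,-1.4,0,-0.2,0,-1.3,0],[0,-1.5,0,-0.1,0,-1.3,0],[0,-1.8,0,0,0,-1.3,0]])

```text
clock: 16.02
eef_pos: [0.5637, -0.1505, 0.19]
tool_rot: [0.729, 0.647, 0.166, -0.15]
ft_force: [-0.5, 3.2, -1.5]
grip_width: 0.0179
grasp_force: 60.4
```

```bash
python3 -c "
from h import *
lid()"
```

```text
16.02 [ 0.5637 -0.1505  0.19  ] [-0.5  3.2 -1.5] [ 0.23  0.16 -0.04] 0.0179
side rows
0.95 [334.5, 264.7, 119.7, 108.5]
lid fits [(np.float64(0.8840191164471384), 57), (np.float64(0.882030977058344), 54), (np.float64(0.8797897196261683), 60), (np.float64(0.8752321262766946), 51)]
```

move_arm(deltas=[[0,-2,0,0.1,0,-1.3,0],[0,-2.1,0,0.2,0,-1.3,0],[0,-2.3,0,0.4,0,-1.3,0],[0,-2.5,0,0.5,0,-1.3,0],[0,-2.7,0,0.7,0,-1.3,0],[0,-2.8,0,0.9,0,-1.3,0],[0,-3,0,1.1,0,-1.3,0],[0,-3,0,1.2,0,-1.3,0],[0,-3.2,0,1.5,0,-1.3,0],[0,-3.3,0,1.7,0,-1.3,0]])

```text
clock: 16.95
eef_pos: [0.5609, -0.1735, 0.1726]
tool_rot: [0.743, 0.66, 0.082, -0.075]
ft_force: [-0.0, 1.6, -1.5]
grip_width: 0.0184
grasp_force: 60.5
```

move_arm(deltas=[[0,-3.4,0,1.9,0,-1.3,0],[0,-3.4,0,2.1,0,-1.3,0],[0,-3.5,0,2.3,0,-1.3,0],[0,-3.6,0,2.6,0,-1.3,0],[0,-3.6,0,2.8,0,-1.3,0],[0,-3.6,0,3,0,-1.3,0],[0,-3.6,0,3.3,0,-1.3,0],[0,-3.5,0,3.5,0,-1.3,0],[0,0,0,0,0,0,0]])

```text
clock: 17.7
eef_pos: [0.5575, -0.1983, 0.1468]
tool_rot: [0.747, 0.664, 0.014, -0.015]
ft_force: [0.0, -0.6, -1.6]
grip_width: 0.018
grasp_force: 60.7
```

```bash
python3 -c "
from h import *
lid()"
```

```text
17.7 [ 0.5575 -0.1983  0.1468] [ 0.  -0.6 -1.6] [-0.09  0.07  0.01] 0.018
side rows
0.69 [334.6, 285.7, 140.6, 88.6]
lid fits [(np.float64(0.8590514362057449), 99), (np.float64(0.8539431330472103), 102), (np.float64(0.8391939944685894), 96), (np.float64(0.825109722037505), 105)]
```

move_arm(deltas=[[0,-3,0,1,0,0,0],[0,-3,0,1,0,0,0],[0,-3,0,0,0,0,0],[0,-3,0,0,0,0,0]])

```text
clock: 18.13
eef_pos: [0.557, -0.2049, 0.1452]
tool_rot: [0.747, 0.665, 0.02, -0.02]
ft_force: [1.2, 21.5, 3.3]
grip_width: 0.0182
grasp_force: 61.0
```

move_arm(deltas=[[0,-3,0,0,0,0,0],[0,0,0,0,0,0,0]])

```text
clock: 18.3
eef_pos: [0.5568, -0.205, 0.1451]
tool_rot: [0.746, 0.665, 0.022, -0.022]
ft_force: [2.3, 23.0, 4.6]
grip_width: 0.0181
grasp_force: 61.1
```

```bash
python3 -c "
from h import *
lid()"
```

```text
18.3 [ 0.5568 -0.205   0.1451] [ 2.3 23.   4.6] [ 4.37 -0.38 -0.14] 0.0181
side rows
0.66 [336.9, 286.2, 142.6, 87.4]
lid fits [(np.float64(0.86223440712817), 105), (np.float64(0.8498242768315761), 102), (np.float64(0.8259774685222001), 99), (np.float64(0.8048557629552278), 96)]
```

Firm at the stop (23 N, fit 105°). I back off and carry the knife to the free bench.

move_arm(deltas=[[0,6,0,0,0,0,0],[0,14,0,0,0,0,0],[0,25,0,0,0,0,0],[0,30,0,0,0,0,0],[0,35,0,0,0,0,0],[0,35,0,0,0,0,0],[0,35,0,0,0,0,0],[0,30,0,0,0,0,0],[0,25,0,0,0,0,0],[0,25,0,0,0,0,0]])

```text
clock: 19.23
eef_pos: [0.5871, 0.0463, 0.1566]
tool_rot: [0.748, 0.664, 0.015, -0.015]
ft_force: [-0.5, 0.2, -1.4]
grip_width: 0.0186
grasp_force: 60.7
```

move_arm(deltas=[[0,15,0,10,0,0,0],[0,10,0,20,0,0,0],[0,0,0,20,0,0,0],[0,0,0,15,0,0,0],[0,0,0,0,0,0,0],[0,0,0,0,0,0,0]])

```text
clock: 19.73
eef_pos: [0.5893, 0.0725, 0.0918]
tool_rot: [0.748, 0.664, 0.014, -0.016]
ft_force: [0.1, 0.5, -0.2]
grip_width: 0.0182
grasp_force: 60.7
```

```bash
python3 - <<'E'
from h import *
lid()
s=bot.get_obs(); M=R.from_quat(s["tool_rot"]).as_matrix(); print(M.round(3).tolist())
z=s["eef_pos"][2]-.0044
im=bot.camera("side"); cv2.imwrite("pics/s8.png",im[150:420,180:580])
for q in("knife","blade"): knife("side",z,q); knife("wrist",z,q); knife("top",z,q)
E
```

```text
19.73 [0.5893 0.0725 0.0918] [ 0.1  0.5 -0.2] [-0.06 -0.03  0.01] 0.0182
side rows
0.74 [334.4, 287.0, 143.7, 88.1]
lid fits [(np.float64(0.8803289924605895), 105), (np.float64(0.8732375271149675), 102), (np.float64(0.8503392310762272), 99), (np.float64(0.8282907662082515), 96)]
[[0.119, 0.993, 0.004], [0.992, -0.119, 0.044], [0.044, -0.001, -0.999]]
side knife 0.66 [326.4, 226.0, 30.0, 41.2] tip [ 0.5702 -0.0654] end [0.5964 0.0884] ang -99.67 len 0.156
side knife 0.2 [441.0, 262.1, 40.8, 40.9] tip [ 0.6719 -0.2907] end [ 0.8029 -0.2462] ang -161.25 len 0.138
wrist knife 0.98 [294.6, 97.3, 53.4, 323.0] tip [0.5839 0.0139] end [0.6006 0.1615] ang -96.43 len 0.149
top knife 0.16 [403.5, 166.2, 135.8, 126.7] tip [ 0.6011 -0.4608] end [ 0.4855 -0.1255] ang -70.97 len 0.355
side blade 0.77 [329.2, 238.8, 24.1, 24.4] tip [ 0.5705 -0.0698] end [0.5865 0.04  ] ang -98.3 len 0.111
wrist blade 0.97 [300.1, 371.6, 47.0, 51.0] tip [0.5823 0.0151] end [0.5873 0.0425] ang -100.34 len 0.028
wrist blade 0.34 [515.5, 212.5, 124.1, 158.4] tip [0.706  0.0341] end [0.6986 0.0996] ang -83.49 len 0.066
```

View pics/s8.png

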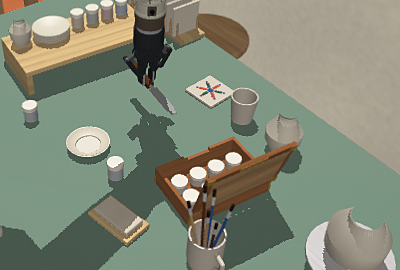

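The last picture shows the lid standing open at about (255, 180) in the crop, the jars inside visible, and the knife held clear at about (155, 100). I level it and set it down.

move_arm(deltas=[[0,0,0,0,0,-1.3,0],[0,0,0,0,0,-1.2,0],[0,0,0,15,0,0,0],[0,0,0,15,0,0,0],[0,0,0,15,0,0,0],[0,0,0,14,0,0,0],[0,0,0,8,0,0,0],[0,0,0,4,0,0,0],[0,0,0,0,0,0,0],[0,0,0,0,0,0,0]])

```text
clock: 21.32
eef_pos: [0.5901, 0.0731, 0.0219]
tool_rot: [0.748, 0.664, -0.001, -0.001]
ft_force: [-0.1, -0.3, -0.6]
grip_width: 0.0184
grasp_force: 60.7
```

move_arm(deltas=[[0,0,0,2,0,0,0],[0,0,0,2,0,0,0],[0,0,0,2,0,0,0],[0,0,0,1.5,0,0,0],[0,0,0,1,0,0,0],[0,0,0,1,0,0,0],[0,0,0,0,0,0,0],[0,0,0,0,0,0,0]])

```text
clock: 21.98
eef_pos: [0.5896, 0.0728, 0.0125]
tool_rot: [0.748, 0.664, -0.001, -0.001]
ft_force: [-2.2, -1.1, 4.0]
grip_width: 0.0178
grasp_force: 61.1
```

On the bench (4 N up). Release and lift away.

move_arm(deltas=[[0.3,0,0,0,0,0,0],[0.5,0,0,-1,0,0,0],[0.5,0,0,-1,0,0,0],[0.5,0,0,0,0,0,0],[0.5,0,0,0,0,0,0],[0.5,0,0,-15,0,0,0],[0.5,0,0,-25,0,0,0],[0.5,0,0,-35,0,0,0],[0.5,0,0,-35,0,0,0],[0.5,0,0,-10,0,0,0]])

```text
clock: 22.82
eef_pos: [0.5932, 0.0731, 0.1401]
tool_rot: [0.748, 0.664, 0.003, 0.001]
ft_force: [1.2, 0.7, 0.0]
grip_width: 0.0427
grasp_force: 0.0
```

move_arm(deltas=[[0.5,0,0,0,0,0,0],[0.5,0,0,0,0,0,0],[0.5,0,0,0,0,0,0],[0.5,0,0,0,0,0,0]])

```text
clock: 23.15
eef_pos: [0.5886, 0.0726, 0.1318]
tool_rot: [0.748, 0.664, -0.003, -0.003]
ft_force: [0.6, -0.1, -0.1]
grip_width: 0.0424
grasp_force: 0.0
```

```bash
python3 - <<'E'
from h import *
lid()
for n in("side","wrist"): 
    knife(n); 
c=bot.calibration("side")
for q in("jar_a","saucer","tile","water_pot","vase","tile_rest","brush_mug"): print(q,[np.round(r["rect"]).tolist() for r in bot.outline_of(q,"side")[:2]])
E
```

```text
23.15 [0.5886 0.0726 0.1318] [ 0.6 -0.1 -0.1] [ 0.05  0.05 -0.04] 0.0424
side rows
0.63 [334.3, 288.9, 142.1, 84.5]
lid fits [(np.float64(0.881306865177833), 105), (np.float64(0.8698313384113167), 102), (np.float64(0.8469237955425063), 99), (np.float64(0.8265386638611257), 96)]
side knife 0.89 [307.2, 233.2, 46.8, 53.2] tip [ 0.5744 -0.0581] end [0.6026 0.1702] ang -97.04 len 0.23
side knife 0.47 [372.5, 290.8, 103.7, 74.2] tip [ 0.8126 -0.2744] end [ 0.459  -0.2684] ang -0.98 len 0.354
wrist knife 0.6 [310.4, 111.1, 27.0, 270.0] tip [ 0.5741 -0.0654] end [0.5991 0.1608] ang -96.31 len 0.228
jar_a [[285.0, 310.0, 21.0, 20.0], [204.0, 251.0, 14.0, 22.0]]
saucer [[246.0, 276.0, 43.0, 31.0], [371.0, 292.0, 108.0, 77.0]]
tile [[363.0, 226.0, 50.0, 29.0]]
water_pot [[411.0, 238.0, 25.0, 38.0]]
vase [[443.0, 263.0, 40.0, 36.0], [288.0, 307.0, 15.0, 23.0]]
tile_rest [[266.0, 344.0, 62.0, 48.0]]
brush_mug [[368.0, 335.0, 48.0, 94.0], [328.0, 263.0, 22.0, 20.0]]
```

```bash
python3 -c "
from workcell import bot
print(bot.job_done())"
```

```text
the job is handed in; nothing more can be done
None
```

I handed the job in at about 23 s: I prised the lid up with the knife at the nick and swung it to its stop (about 105° by camera fit). The knife lies flat and released on the bench, and no bystander showed movement in the side camera, though the vase is partly hidden by the lid. The hand-in returned no verdict.

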